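# Square two tube racks into the corner of an autosampler deck

## Robot

A 6-joint arm with a two-finger parallel gripper is mounted at the origin on the work surface. World frame = base frame: x ahead of the robot, y to its left, z up, the work surface at z = 0. Lengths are in m, angles in rad, forces in N, time in s.
With the tool pointing down it reaches from about 0.325 to 0.85 m from the base axis. Payload 15.5 kg.
Tool frame: the origin (TCP) lies between the finger pads; the fingertips stand 14 mm ahead of it and the grasp point (between the pads) lies 5 mm behind it; z points along the fingers, x is the direction in which the jaws open and shut, and the axes are right-handed (so a half turn about z gives the same grasp; the last joint's range is limited). The gripper opens to 91 mm and grips with 3 to 60 N. Pads are 32 mm wide; open, the fingers measure 118 mm over their backs; the gripper's body (76 mm by 178 mm) begins 60 mm behind the grasp point.
Start: joints at [-1.262, 0.494, 1.345, -0, 1.302, -0.096], TCP at [0.246, -0.574, 0.228] pointing down, gripper open.
Joint ranges: [-2.91, 2.91], [-0.82, 2.16], [0.22, 2.67], [-1.22, 4.37], [0.12, 2.79], [-3.08, 3.08]. Speed limits (rad/s): [1.89, 1.89, 2.57, 3.01, 3.01, 3.01].

## Interface

Orientations are given as a rotation vector (axis times angle).
In Python, from station import ctrl gives the robot as it stands.
- The arm moves only by the tool drive_tool, never from a script. Its arguments are lists of equal length, an entry for each row: "claw": the opening, from -1 (shut) to 1 (fully open); "slide": the shift along the tool's x, y, z in mm, a list of three; "turn": the turn about the tool's z in rad. In form: {"claw": [claw, ...], "slide": [[tx, ty, tz], ...], "turn": [turn, ...]}. A call has 1 to 20 rows; each row shifts and turns the commanded pose from where the row before left it, along the tool's axes as they then stand; what a row does not reach is not made up. A row lasts 1/8 s, in which the tool goes at most 62.5 mm and 10.7 degrees, less where a joint would pass 70% of its speed; a pose out of reach is approached as far as the arm can. A call is refused whole if a number of a shift passes 62.5 or a number of a turn 0.188, either way. A call with a gripper value outside its range is refused whole. The fingers move at their own pace and stop on an object; "grip_force" is the grip in N (left out, the last holds). Time passes only in rows, so rows that do not move let the fingers close. It gives the time, the measured TCP pose, the force and the opening at its end, in the units of the state.
- ctrl.observe(): the state, without advancing time (a new reading comes with each control period).
- ctrl.camera(name): name is "scene" or "top" or "wrist"; returns a dict with "image" (420x560x3 uint8, red, green, blue), "depth" (420x560 float32, m along the optical axis (not along the pixel's ray), 0 where there is no reading), "fov_y" (degrees; the focal length in pixels is half the picture's height over the tangent of half this angle, whatever the lens; pixels are square), "cx", "cy" (the principal point, pixels), "dist" ([k1, k2, p1, p2, k3] as OpenCV has them; the pictures are not rectified), "R" (3x3) and "t" (3): a world point X has camera coordinates R X + t. Camera axes: x right, y down, z forward; pixel columns grow to the right and rows downward; lengths in m; the calibration is good to about 2 mm. A picture is of the moment at which its call begins.
- ctrl.job_done(): hands the job in, once; it reports no verdict.
The state is a dict: "t": time; "joint_positions": joint angles; "qd": joint speeds; "effort": joint torques, N m; "eef_pos": TCP position; "ee_rot": TCP orientation; "ft_force": force on the tool from outside, world axes, zero at the start; "moment": the same for the moment, N m; "opening": opening from 0.0 (shut) to 1.0 (fully open).
Only numpy, scipy, OpenCV 4.12 (cv2) and the standard library are available. Lean on these libraries where they do the work, as an engineer would, in place of code of your own. Each camera call takes 0.05 s, during which the arm holds its last target. There are 200 camera calls.

## Task

The autosampler finds its tubes from the corner of its deck where two low fences meet: far left, seen from the robot. Close the gap between the blue and the yellow tube rack so that they stand flush side by side, and press the pair firmly home into that corner: whichever rack is on the left against both fences at once, the other against the rear fence. Finish while still holding the pair pressed there, and leave everything else where it stands.

Things in the scene. Friction and masses are not known exactly. Their poses are not given: they have to be found in the camera images.
- sampler: fixed autosampler, white housing 290 x 450 x 60 mm with a flat grey deck on top, 60 mm above the bench. Origin: centre of its underside on the bench; x points to its rear (away from the robot, turned up to about 0.2 rad), y to its left. At its right end stand a wash block 45 mm high and a tower with an arm about 310 mm high, both at y = -0.145 or less
- corner (a point): the inside corner of the two fences at deck level, 105 mm in x and 190 mm in y from the sampler's origin; axes as the sampler's. The racks belong on its -x, -y side: a 30 mm wide rack that is home against both fences with its length along x has its centre 60 mm in -x and 15 mm in -y from here, the next one flush beside it 45 mm in -y
- fence_rear: rear fence, an aluminium bar fixed on the deck, 8 mm thick, 15 mm high, 300 mm long along the sampler's y from the corner to its right; its inner face is the plane x = 0 of the corner. Origin: middle of the bar, at deck level
- fence_left: left fence, an aluminium bar fixed on the deck, 8 mm thick, 15 mm high, 200 mm long along the sampler's x from the corner towards the robot; its inner face is the plane y = 0 of the corner. Origin: middle of the bar, at deck level. Fingers holding a rack more than 15 mm above the deck pass over it
- rack_blue_center (a point): blue loose tube rack, a solid block 120 mm long (its x) x 30 mm wide (its y) x 60 mm tall (its z), with two rows of capped tubes fixed in it, up to 76 mm above its underside; 0.2 to 0.36 kg. This point is the centre of the block, 30 mm above its underside. Starts upright on the deck, its length within about 0.1 rad of the sampler's x
- rack_blue: the same blue rack; origin at the centre of its underside. Smooth plastic that slides easily on the deck and fences (friction about 0.3). It stands left or right of the yellow one (it varies) with a gap of about 10 to 32 mm between them; both start 20 mm or more clear of both fences
- rack_yellow_center (a point): yellow loose tube rack, a solid block 120 mm long (its x) x 30 mm wide (its y) x 60 mm tall (its z), with two rows of capped tubes fixed in it, up to 76 mm above its underside; 0.2 to 0.36 kg. This point is the centre of the block, 30 mm above its underside. Starts upright on the deck, its length within about 0.1 rad of the sampler's x
- rack_yellow: the same yellow rack; origin at the centre of its underside. Same plastic as the blue one
- standard: amber bottle on the deck, right of the racks, 42 mm across, 85 mm high; bystander, leave it where it stands. This point is its underside centre
- rack_spare: white tube rack on the bench, same size, green caps, not part of the job; bystander, leave it where it stands. This point is its underside centre
- wash_bottle: white wash bottle, 68 mm across, about 205 mm high; bystander, leave it where it stands. This point is its underside centre
- tip_box: tip box with a blue lid, 123 x 88 x 72 mm; bystander, leave it where it stands. This point is its underside centre
- beaker: glass beaker, 68 mm across, 90 mm high; bystander, leave it where it stands. This point is its underside centre
- reagent: white jar, 60 mm across, 110 mm high; bystander, leave it where it stands. This point is its underside centre
- marker: white marker pen with a blue cap lying on the bench, 140 mm long; bystander, leave it where it stands. This point is its underside centre
There are look-alikes about, which are no part of the job. There is more than one size of the rack_yellow; the job needs the smallest.

How it is judged:
By the outcome, as a careful person would: the job done as asked, in the order asked, and still so for the second after the job is handed in, while the arm keeps its last pose, push and grip.
It also fails if it takes over 54 s, if anything falls off the work surface, if the arm or the gripper's body presses on something with over 40 N, if the wrist force passes 120 N, or if a joint passes its speed limit or range.

## Working session

There is one attempt and no reset: what is moved stays moved. The work goes in short steps, Python scripts to look and compute and a tool call to move; the robot and the scene stay as the last step left them, time stands still between calls to the robot, and variables do not carry over. Pictures are saved under pics/ and viewed, about 8 in all and at most 12, crops included, and the job is handed in when it is done.

Besides the shell and the picture viewer there is one more tool, called after ">>>" as name(argument=value, ...) on one line, values as JSON. drive_tool: Moves the arm, as the interface text tells. Its arguments: {"type":"object","properties":{"claw":{"type":"array","items":{"type":"number"}},"slide":{"type":"array","items":{"type":"array","items":{"type":"number"}}},"turn":{"type":"array","items":{"type":"number"}},"grip_force":{"type":"number"}},"required":["claw","slide","turn"]}

```bash
mkdir -p pics; ls
cat > h.py <<'E'
import numpy as np, cv2
from station import ctrl
def K(c):
    f=c["image"].shape[0]/2/np.tan(np.radians(c["fov_y"])/2)
    return np.array([[f,0,c["cx"]],[0,f,c["cy"]],[0,0,1.]])
def cast(c,uv,z):
    p=cv2.undistortPoints(np.float64(uv).reshape(-1,1,2),K(c),np.float64(c["dist"])).reshape(-1,2)
    R=np.array(c["R"]);t=np.array(c["t"]);o=-R.T@t
    d=np.c_[p,np.ones(len(p))]@R
    return o+d*((z-o[2])/d[:,2])[:,None]
def proj(c,X):
    return cv2.projectPoints(np.float64(X).reshape(-1,1,3),cv2.Rodrigues(np.array(c["R"]))[0],np.float64(c["t"]),K(c),np.float64(c["dist"]))[0].reshape(-1,2)
def world(c):
    h,w=c["depth"].shape
    uv=np.stack(np.meshgrid(np.arange(w),np.arange(h)),-1).reshape(-1,2).astype(float)
    p=cv2.undistortPoints(uv.reshape(-1,1,2),K(c),np.float64(c["dist"])).reshape(-1,2)
    X=np.c_[p,np.ones(len(p))]*c["depth"].reshape(-1,1)
    W=(X-np.array(c["t"]))@np.array(c["R"]); W[c["depth"].ravel()==0]=np.nan
    return W.reshape(h,w,3)
def save(n,im,s=1):
    cv2.imwrite("pics/"+n+".png",cv2.resize(im[...,::-1],None,fx=s,fy=s,interpolation=cv2.INTER_CUBIC))
E
python3 - <<'E'
from h import *
import pickle
for n in ["top","scene"]:
    c=ctrl.camera(n); pickle.dump(c,open(n+".pkl","wb")); save(n+"0",c["image"],1.4)
    print(n,c["fov_y"],np.array(c["R"]).round(3).tolist(),np.array(c["t"]).round(3))
print(ctrl.observe())
E
```

```text
pics
top 48.209259524266436 [[0.006, -1.0, 0.007], [-0.985, -0.007, -0.173], [0.173, -0.006, -0.985]] [-0.029  0.468  1.538]
scene 46.399413139596355 [[-0.159, 0.987, 0.008], [0.83, 0.138, -0.54], [-0.534, -0.079, -0.842]] [ 0.113 -0.311  1.724]
{'t': 0.1, 'joint_positions': array([-1.26150886e+00,  4.94121830e-01,  1.34607170e+00, -3.83811492e-05,
        1.30251314e+00, -9.55043341e-02]), 'qd': array([-0.00086594, -0.00173297, -0.00237269, -0.00206308,  0.00120658,
       -0.0004021 ]), 'effort': array([-7.72086296e-04, -8.80243278e+01, -3.82547951e+01,  7.07555981e-02,
        4.81446495e-02, -1.99032888e-05]), 'eef_pos': array([ 0.24602857, -0.57417446,  0.22739654]), 'ee_rot': array([-2.62209309e+00,  1.72916702e+00,  1.39850016e-03]), 'ft_force': array([ 0.38087656, -0.55293506, -0.5144906 ]), 'moment': array([ 0.01930847, -0.04574682, -0.03357979]), 'opening': 1.000597408869534}
```

View pics/top0.png

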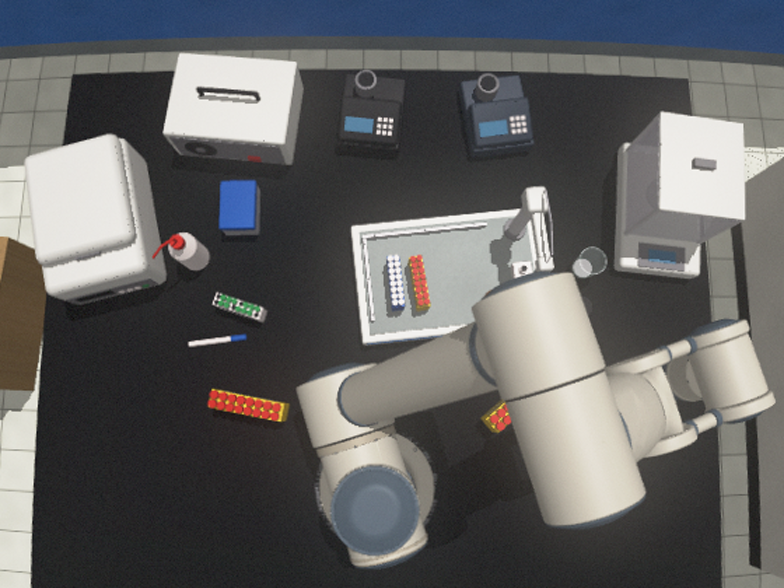

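View pics/scene0.png

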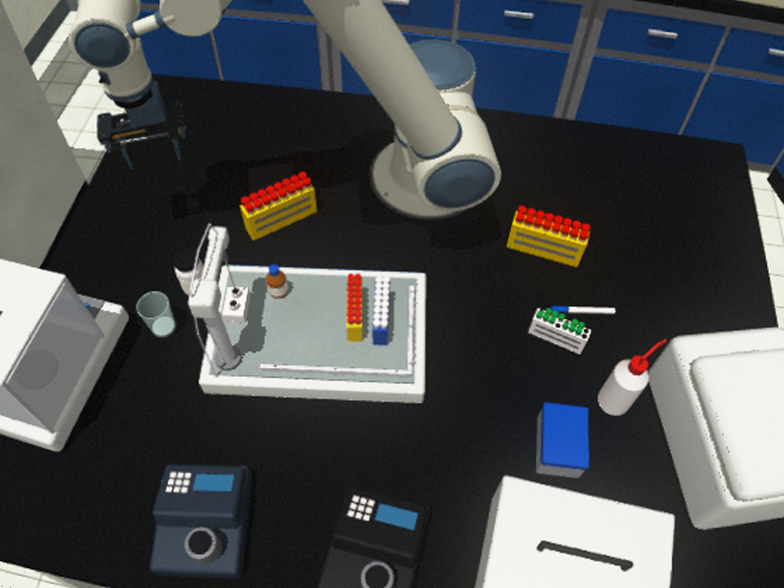

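The top view shows the blue rack with white caps at (396,281) and the yellow rack with red caps at (420,281), both on the deck. In the scene view they are at (381,310) and (354,307). There are three yellow candidates in the top view: (420,281) on the deck, and two on the bench at (248,405) and (497,415). The bench ones look larger. I'll measure all three and confirm in a crop.

Run:
```python
from h import *
import pickle
C={n:pickle.load(open(n+".pkl","rb")) for n in ["top","scene"]}
def yaw(W):
    (c,s,a)=cv2.minAreaRect(np.float32(W[:,:2])*1000); b=cv2.boxPoints((c,s,a))
    e=b[1]-b[0] if np.linalg.norm(b[1]-b[0])>np.linalg.norm(b[2]-b[1]) else b[2]-b[1]
    y=np.arctan2(e[1],e[0]); y=(y+np.pi/2)%np.pi-np.pi/2
    return np.round(c,1),np.round(s,1),round(float(y),3)
for n,c in C.items():
    W=world(c); im=c["image"]; hsv=cv2.cvtColor(im,cv2.COLOR_RGB2HSV).astype(int); H,S,V=hsv[...,0],hsv[...,1],hsv[...,2]
    box=(W[...,0]>.4)&(W[...,0]<.85)&(W[...,1]>-.3)&(W[...,1]<.25)
    z=W[...,2]
    red=((H<8)|(H>172))&(S>120)&(V>90); white=(S<60)&(V>140); blue=(H>100)&(H<130)&(S>120); yel=(H>18)&(H<32)&(S>120)
    print(n,"deckz",np.nanmedian(z[box&(z>.04)&(z<.068)]))
    for nm,m in [("redcaps",red&box&(z>.125)&(z<.145)),("whitecaps",white&box&(z>.125)&(z<.145)&(W[...,1]>-.05)&(W[...,1]<.1)),("yel",yel),("red",red)]:
        k,l,st,ce=cv2.connectedComponentsWithStats(cv2.morphologyEx(m.astype(np.uint8),cv2.MORPH_CLOSE,np.ones((5,5))))
        for i in range(1,k):
            if st[i,4]<80: continue
            q=(l==i)&m; P=W[q];P=P[np.isfinite(P[:,0])]
            if len(P)<30: continue
            print(nm,ce[i].round(),len(P),"zmax",np.percentile(P[:,2],[5,50,98]).round(3),*yaw(P), "castrect",*(yaw(cast(c,np.argwhere(q)[:,::-1],.136)) if 'caps' in nm else ''))
t=C["top"];s=C["scene"]
a=cv2.resize(t["image"][145:255,245:400][...,:],None,fx=4,fy=4,interpolation=cv2.INTER_CUBIC)
save("croptop",a)
save("cropscene",cv2.resize(s["image"][180:295,140:310],None,fx=4.5,fy=4.5,interpolation=cv2.INTER_CUBIC))
```

```text
top deckz 0.05820889944419254
redcaps [299. 200.] 216 zmax [0.128 0.134 0.141] [478.1 -95.2] [112.   25.8] 0.167 castrect [477.9 -95.2] [111.9  25.6] 0.161
whitecaps [282. 199.] 209 zmax [0.127 0.134 0.141] [477.7 -36.8] [113.2  25.7] 0.006 castrect [477.5 -36.6] [112.9  25.5] 0.006
yel [185. 290.] 202 zmax [0.001 0.082 0.099] [192.4 310.5] [196.7  48.9] 1.388 castrect
yel [351. 299.] 94 zmax [0.027 0.082 0.093] [ 172.8 -266.8] [35.3 70.7] -0.21 castrect
red [123. 174.] 128 zmax [0.155 0.169 0.206] [571.6 492.7] [97.2 74.7] 0.581 castrect
red [299. 200.] 222 zmax [0.126 0.134 0.141] [478.1 -95.2] [112.   25.8] 0.167 castrect
red [173. 289.] 474 zmax [0.097 0.107 0.114] [194.3 315. ] [194.   40.8] 1.387 castrect
red [358. 299.] 128 zmax [0.102 0.107 0.419] [ 168.6 -233.4] [133.9  53.3] 1.55 castrect
scene deckz 0.05845669137479503
redcaps [253. 213.] 242 zmax [0.13  0.135 0.14 ] [479.9 -95.9] [117.2  25.1] 0.176 castrect [482.1 -95.4] [112.2  24.8] 0.177
whitecaps [272. 217.] 238 zmax [0.129 0.135 0.14 ] [477.4 -40. ] [118.1  23.5] 0.068 castrect [481.  -39.7] [115.9  23.7] 0.071
yel [200. 152.] 928 zmax [-0.001  0.049  0.09 ] [ 182.3 -327.1] [128.5 202.3] -1.06 castrect
yel [390. 174.] 987 zmax [-0.001  0.049  0.09 ] [161.8 305.4] [188.4 122.8] 1.346 castrect
yel [253. 236.] 144 zmax [0.06  0.097 0.121] [512.9 -90.9] [53.4 33.4] 0.206 castrect
red [197. 136.] 523 zmax [0.002 0.106 0.111] [ 156.2 -344.7] [145.2 204.8] -0.863 castrect
red [394. 159.] 500 zmax [0.    0.106 0.112] [141.9 306.4] [165.4 152.5] 1.407 castrect
red [252. 213.] 266 zmax [0.119 0.134 0.139] [463.6 -99.2] [150.9  27.7] 0.206 castrect
red [459. 257.] 211 zmax [0.    0.168 0.205] [481.9 513.5] [ 30.9 222.7] -0.649 castrect
```

View pics/croptop.png

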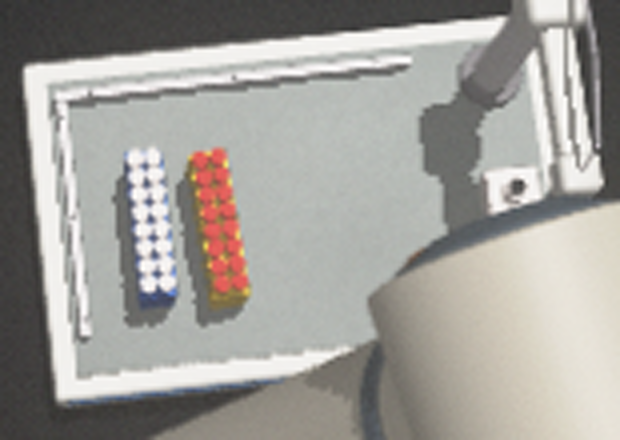

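View pics/cropscene.png

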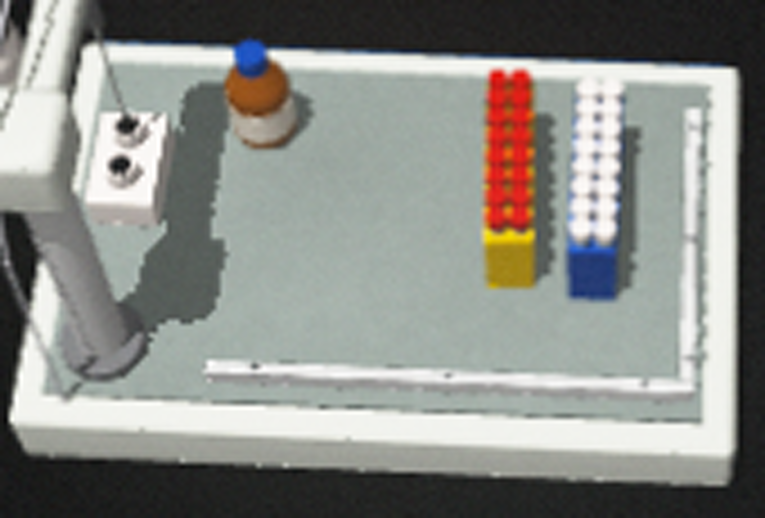

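The crops show the deck yellow rack with 112 mm of caps at top-crop (218,227), against about 194 mm for the two bench racks. The deck one is therefore the smallest and the right one. Blue is on the left, and the gap is about 28 mm. Next I'll measure the fences and refine the yaws.

```bash
cat > m.py <<'E'
from h import *
def caps(c,which):
    W=world(c); hsv=cv2.cvtColor(c["image"],cv2.COLOR_RGB2HSV).astype(int); H,S,V=hsv[...,0],hsv[...,1],hsv[...,2]
    m=(((H<8)|(H>172))&(S>120)&(V>90)) if which=="y" else (S<70)&(V>130)
    z=W[...,2]; m&=(z>.122)&(z<.146)&(W[...,0]>.38)&(W[...,0]<.75)&(W[...,1]>-.17)&(W[...,1]<.08)
    k,l,st,ce=cv2.connectedComponentsWithStats(cv2.morphologyEx(m.astype(np.uint8),cv2.MORPH_CLOSE,np.ones((5,5))))
    if k<2: return None
    i=1+np.argmax(st[1:,4]); P=cast(c,np.argwhere((l==i)&m)[:,::-1],.136)[:,:2]
    mu=P.mean(0); d=np.linalg.svd(P-mu,full_matrices=False)[2][0]; d*=np.sign(d[0])
    q=(P-mu)@np.c_[d,[-d[1],d[0]]]; e=np.percentile(q,[2,98],axis=0); mid=mu+np.c_[d,[-d[1],d[0]]]@e.mean(0)
    return mid,float(np.arctan2(d[1],d[0])),(e[1]-e[0]),len(P)
E
python3 - <<'E'
from m import *
import pickle
for n in ["top","scene"]:
    c=pickle.load(open(n+".pkl","rb")); W=world(c)
    for k in "by": print(n,k,caps(c,k))
    hsv=cv2.cvtColor(c["image"],cv2.COLOR_RGB2HSV).astype(int)
    br=(hsv[...,1]<40)&(hsv[...,2]>185)
    V=cast(c,np.stack(np.meshgrid(np.arange(560),np.arange(420)),-1).reshape(-1,2),.075).reshape(420,560,3)
    L=[]
    for nm,b in [("rear",(V[...,0]>.555)&(V[...,0]<.66)&(V[...,1]>-.22)&(V[...,1]<.03)),("left",(V[...,1]>.0)&(V[...,1]<.06)&(V[...,0]>.42)&(V[...,0]<.57))]:
        z=W[...,2]; m=br&b&(z>.066)&(z<.085); P=V[m][:,:2].astype(np.float32)
        vx,vy,x,y=cv2.fitLine(P,cv2.DIST_HUBER,0,.01,.01).ravel()
        r=(P-[x,y])@[-vy,vx]
        print(n,nm,len(P),"pt",round(float(x),4),round(float(y),4),"ang",round(float(np.arctan2(vy,vx)),3),"width pct",np.percentile(r,[2,98]).round(4)); L.append((np.array([x,y]),np.array([vx,vy])))
    (p,d),(q,e)=L
    s=np.linalg.solve(np.c_[d,-e],q-p); print("mid-line intersection",p+s[0]*d)
    hs=hsv; am=(hs[...,0]>5)&(hs[...,0]<18)&(hs[...,1]>120)&(W[...,2]>.08)&(W[...,2]<.13)&(W[...,0]>.35)&(W[...,0]<.7)&(W[...,1]<-.12)&(W[...,1]>-.32)
    if am.sum()>10: print("bottle",np.median(W[am],0))
E
```

```text
top b (array([ 0.47609776, -0.0404755 ]), 0.11093463319306425, array([0.10928041, 0.02571598]), 255)
top y (array([ 0.47733023, -0.09517945]), 0.1690902394120523, array([0.10718905, 0.02389115]), 216)
top rear 179 pt 0.6061 -0.0752 ang -1.456 width pct [-0.0362  0.0043]
top left 103 pt 0.4782 0.0206 ang 0.118 width pct [-0.0036  0.0037]
mid-line intersection [0.59346086 0.0342504 ]
scene b (array([ 0.48016669, -0.04185944]), 0.12205765020036832, array([0.11147162, 0.02547668]), 310)
scene y (array([ 0.4820382, -0.0951133]), 0.16308876350603238, array([0.11191034, 0.023412  ]), 247)
scene rear 264 pt 0.6118 -0.1045 ang -1.45 width pct [-0.0312  0.0039]
scene left 123 pt 0.4975 0.0213 ang 0.112 width pct [-0.0035  0.0035]
mid-line intersection [0.59527993 0.03231055]
bottle [ 0.45453377 -0.26356456  0.11530719]
```

Sampler yaw is about 0.117 rad and the corner is at about (0.5905, 0.0286). Relative to the corner, blue is at (-119,-56) mm and yellow at (-125,-110) mm, turned +0.05 rad. The span is about 84 mm, which is tight for the 91 mm jaws. So I'll first nudge yellow left with the closed fingers, then grip both racks. I'm approaching round the front of the tower.

>>> drive_tool(claw=[-1, -1, -1, -1, -1, -1, -1, -1, -1, -1, -1, -1], slide=[[-24, -18.4, 0], [-24, -18.4, 0], [-24, -18.4, 0], [-24, -18.4, 0], [-24, -18.4, 0], [-24, -18.4, 0], [-24, -18.4, 0], [-24, -18.4, 0], [-24, -18.4, 0], [-24, -18.4, 0], [0, 0, 0], [0, 0, 0]], turn=[0, 0, 0, 0, 0, 0, 0, 0, 0, 0, 0.145, 0.145], grip_force=20)

```text
t: 1.6
eef_pos: [0.3208, -0.281, 0.2279]
ee_rot: [-2.341, 2.095, 0.0]
ft_force: [-0.5, 0.4, 0.1]
opening: 0.005
```

```bash
cat >> m.py <<'E'
Yw=.117; Cn=np.array([.5905,.0286]); A=np.array([[np.cos(Yw),np.sin(Yw)],[-np.sin(Yw),np.cos(Yw)]])
def rel(p): return (A@(np.array(p)[:2]-Cn)*1000).round(1)
def stat(tgt=None):
    o=ctrl.observe(); R=cv2.Rodrigues(np.array(o["ee_rot"]))[0]
    print("t",round(o["t"],2),"rel",rel(o["eef_pos"]),"z",round(o["eef_pos"][2]*1000,1),"toolx yaw err",round(float(np.arctan2(R[1,0],R[0,0])-(Yw-np.pi/2)),3),"tilt",R[2].round(3),"F",np.r_[A@o["ft_force"][:2],o["ft_force"][2]].round(1),"open",round(o["opening"],3),"j",np.round(o["joint_positions"],2))
    if tgt is not None:
        w=np.r_[A.T@(np.array(tgt[:2])/1000)+Cn,tgt[2]/1000]; print("slide",(R.T@(w-o["eef_pos"])*1000).round(1))
E
python3 -c "
from m import *
stat((-135,-147,220)); stat((-135,-147,90))"
```

```text
t 1.6 rel [-304. -276.] z 227.9 toolx yaw err -0.006 tilt [-0.  0. -1.] F [-0.5  0.4  0.1] open 0.005 j [-0.86  0.21  1.81  0.    1.12  0.6 ]
slide [-130.  -168.2    7.9]
t 1.6 rel [-304. -276.] z 227.9 toolx yaw err -0.006 tilt [-0.  0. -1.] F [-0.5  0.4  0.1] open 0.005 j [-0.86  0.21  1.81  0.    1.12  0.6 ]
slide [-130.  -168.2  137.9]
```

>>> drive_tool(claw=[-1, -1, -1, -1, -1, -1, -1, -1], slide=[[-16.25, -21, 0], [-16.25, -21, 0], [-16.25, -21, 0], [-16.25, -21, 0], [-16.25, -21, 0], [-16.25, -21, 0], [-16.25, -21, 0], [-16.25, -21, 0]], turn=[0, 0, 0, 0, 0, 0, 0, 0])

```text
t: 2.6
eef_pos: [0.4732, -0.1323, 0.2277]
ee_rot: [2.345, -2.09, -0.001]
ft_force: [0.9, -0.3, -0.0]
opening: 0.001
```

```bash
python3 -c "
from m import *
stat((-135,-147,90))
for n in ['top','scene','wrist']:
    c=ctrl.camera(n)
    for k in 'by':
        r=caps(c,k)
        if r: print(n,k,rel(r[0]),round(r[1]-Yw,3),r[2].round(3),r[3])
save('w1',c['image'])
"
```

```text
t 2.6 rel [-135.3 -146.1] z 227.7 toolx yaw err -0.002 tilt [-0.  0. -1.] F [ 0.9 -0.4 -0. ] open 0.001 j [-0.39  0.31  1.67 -0.    1.17  1.06]
slide [  1.   -0.3 137.7]
top b [-73.6 -48.2] -0.639 [0.028 0.013] 28
top y [-135.9 -117.8] 0.038 [0.018 0.003] 4
scene b [-117.5  -56.8] 0.001 [0.112 0.025] 296
scene y [-122.1 -110.8] 0.056 [0.112 0.02 ] 234
wrist b [-121.2  -57.4] -0.019 [0.109 0.027] 4975
wrist y [-118.1 -111.1] 0.052 [0.09  0.026] 4047
```

View pics/w1.png

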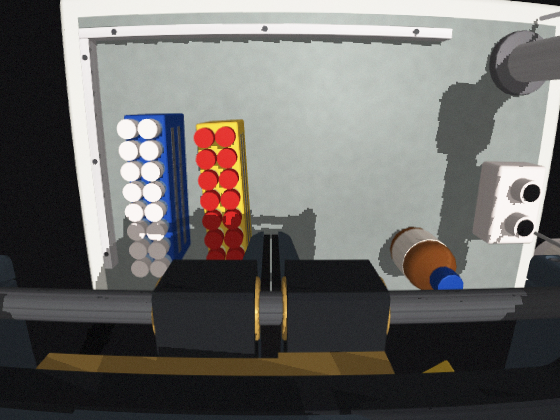

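The wrist view shows the closed fingers at (270,245), clear right of the yellow rack at (220,190). Blue is at (150,190) and the fence corner at about (92,40). Scene and wrist agree within about 4 mm. I'm descending and nudging yellow left.

>>> drive_tool(claw=[-1, -1, -1, -1, -1, -1, -1, -1, -1, -1, -1, -1], slide=[[0, 0, 25], [0, 0, 25], [0, 0, 25], [0, 0, 25], [0, 0, 20], [0, 0, 18], [-3, 0, 0], [-5, 0, 0], [-5, 0, 0], [-5, 0, 0], [-5, 0, 0], [-4, 0, 0]], turn=[0, 0, 0, 0, 0, 0, 0, 0, 0, 0, 0, 0])

```text
t: 4.25
eef_pos: [0.4697, -0.1059, 0.09]
ee_rot: [-2.345, 2.09, -0.0]
ft_force: [0.7, -1.0, 0.7]
opening: 0.002
```

```bash
python3 -c "
from m import *
stat()
for n in ['scene','wrist']:
    c=ctrl.camera(n)
    for k in 'by':
        r=caps(c,k)
        if r: print(n,k,rel(r[0]),round(r[1]-Yw,3),r[2].round(3),r[3])
"
```

```text
t 4.25 rel [-135.7 -119.4] z 90.0 toolx yaw err -0.002 tilt [ 0. -0. -1.] F [ 0.5 -1.   0.7] open 0.002 j [-0.35  0.5   1.85 -0.    0.8   1.11]
scene b [-96.4 -56.9] 0.066 [0.074 0.025] 154
scene y [-99.6 -88.8] -0.099 [0.067 0.026] 135
wrist b [-91.6 -58.4] -0.035 [0.052 0.028] 12301
wrist y [-91.7 -91.6] -0.145 [0.041 0.027] 9120
```

>>> drive_tool(claw=[-1, -1, -1, -1, -1, -1, 0, 1, 1, 1, 1, 1], slide=[[8, 0, 0], [0, 0, -25], [0, 0, -25], [0, 0, -25], [0, 0, -25], [0, 0, -20], [-18, -6, 0], [-18, -6, 0], [-17, -6, 0], [0, 0, 0], [0, 0, 0], [0, 0, 0]], turn=[0, 0, 0, 0, 0, 0, 0, 0, 0, 0, 0, 0])

```text
t: 5.85
eef_pos: [0.4823, -0.0599, 0.2099]
ee_rot: [2.345, -2.091, -0.0]
ft_force: [0.1, 0.0, 0.1]
opening: 0.632
```

```bash
python3 -c "
from m import *
stat((-118,-74,96))
for n in ['scene','wrist']:
    c=ctrl.camera(n)
    for k in 'by':
        r=caps(c,k)
        if r: print(n,k,rel(r[0]),round(r[1]-Yw,3),r[2].round(3),r[3])
save('w2',c['image'])
"
```

```text
t 5.85 rel [-117.8  -75.3] z 209.9 toolx yaw err -0.003 tilt [ 0.  0. -1.] F [0.1 0.  0.1] open 0.632 j [-0.25  0.32  1.7  -0.    1.12  1.21]
slide [ -1.3   0.2 113.9]
scene b [-116.4  -57.5] 0.048 [0.108 0.025] 263
scene y [-121.5  -96.2] -0.002 [0.109 0.023] 256
wrist b [-114.1  -56.9] -0.004 [0.095 0.025] 4719
wrist y [-117.4  -97.2] 0.001 [0.09  0.025] 4346
```

View pics/w2.png

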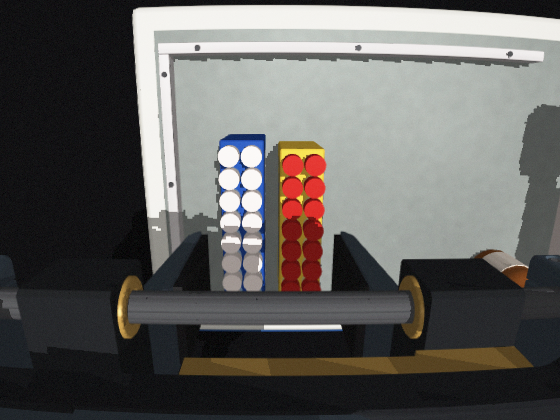

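The racks are now parallel, blue at y -57 and yellow at y -97, and the open jaws straddle both at (190,270) and (355,270). I'm opening fully, descending and squeezing them together.

>>> drive_tool(claw=[1, 1, 1, 1, 1, 1, 1, 1, 1, 0.5, 0.3, 0.3, 0.3, 0.3, 0.3], slide=[[1, 0, 0], [1, 0, 0], [0, 0, 0], [0, 0, 0], [0, 0, 25], [0, 0, 25], [0, 0, 25], [0, 0, 25], [0, 0, 15], [0, 0, 0], [0, 0, 0], [0, 0, 0], [0, 0, 0], [0, 0, 0], [0, 0, 0]], turn=[0, 0, 0, 0, 0, 0, 0, 0, 0, 0, 0, 0, 0, 0, 0], grip_force=20)

```text
t: 7.82
eef_pos: [0.483, -0.0615, 0.0955]
ee_rot: [-2.345, 2.09, -0.002]
ft_force: [-0.7, 1.1, 7.5]
opening: 0.657
```

```bash
python3 -c "
from m import *
stat()"
```

```text
t 7.83 rel [-117.3  -76.9] z 95.5 toolx yaw err -0.002 tilt [ 0.    -0.001 -1.   ] F [-0.6  1.1  7.5] open 0.657 j [-0.25  0.49  1.83  0.    0.82  1.21]
```

>>> drive_tool(claw=[-1, -1, -1, -1, -1, -1, -1, -1, -1, -1, -1, -1], slide=[[0, 0, 0], [0, 0, 0], [-4, -5, 0], [-4, -5, 0], [-4, -5, 0], [-4, -5, 0], [-4, -5, 0], [-4, -5, 0], [-4, -5, 0], [-4, -5, 0], [-4, -5, 0], [0, 0, 0]], turn=[0, 0, 0, 0, 0, 0, 0, 0, 0, 0, 0, 0])

```text
t: 9.32
eef_pos: [0.5239, -0.0202, 0.0955]
ee_rot: [-2.345, 2.089, -0.002]
ft_force: [1.7, 2.8, 5.6]
opening: 0.653
```

```bash
python3 -c "
from m import *
stat()
for n in ['top','scene','wrist']:
    c=ctrl.camera(n)
    for k in 'by':
        r=caps(c,k)
        if r: print(n,k,rel(r[0]),round(r[1]-Yw,3),r[2].round(3),r[3])
save('w3',c['image'])
"
```

```text
t 9.32 rel [-71.8 -40.7] z 95.5 toolx yaw err -0.002 tilt [ 0.    -0.001 -1.   ] F [2.  2.6 5.6] open 0.653 j [-0.15  0.53  1.74  0.    0.87  1.3 ]
scene b [-43.8 -27.4] 0.014 [0.059 0.025] 142
scene y [-47.6 -56.8] 0.075 [0.055 0.025] 120
wrist b [-38.1 -27. ] -0.026 [0.038 0.026] 7241
wrist y [-40.9 -56.9] 0.009 [0.033 0.025] 5916
```

View pics/w3.png

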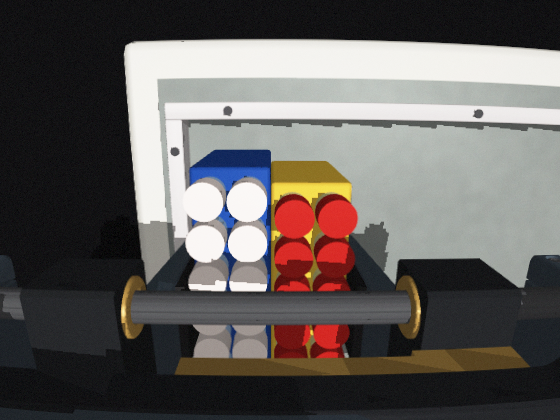

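The wrist view shows the pair flush at the seam (270,200). Yellow's front at row 163 lags blue's at row 152 by about 4 mm. Next I creep onto the rear fence.

>>> drive_tool(claw=[-1, -1, -1, -1, -1, -1, -1, -1], slide=[[0, -2, 0], [0, -2, 0], [0, -2, 0], [0, -2, 0], [0, -2, 0], [0, -2, 0], [0, -2, 0], [0, 0, 0]], turn=[0, 0, 0, 0, 0, 0, 0, 0])

```text
t: 10.48
eef_pos: [0.5372, -0.019, 0.0955]
ee_rot: [-2.345, 2.09, -0.001]
ft_force: [-2.7, 0.8, 8.5]
opening: 0.657
```

```bash
python3 -c "
from m import *
stat()"
```

```text
t 10.47 rel [-58.5 -41. ] z 95.5 toolx yaw err -0.002 tilt [ 0. -0. -1.] F [-2.6  1.1  8.5] open 0.657 j [-0.15  0.54  1.71 -0.    0.89  1.31]
```

>>> drive_tool(claw=[-1, -1, -1, -1], slide=[[0, -1.5, 0], [0, -1.5, 0], [0, -1, 0], [0, 0, 0]], turn=[0, 0, 0, 0])

```text
t: 10.98
eef_pos: [0.5397, -0.0186, 0.0953]
ee_rot: [2.344, -2.089, -0.002]
ft_force: [-10.7, -3.6, 13.6]
opening: 0.659
```

```bash
python3 -c "
from m import *
stat()
c=ctrl.camera('wrist')
for k in 'by':
    r=caps(c,k)
    if r: print(k,rel(r[0]),round(r[1]-Yw,3),r[2].round(3),r[3])
save('w4',c['image'])
"
```

```text
t 10.97 rel [-56. -41.] z 95.3 toolx yaw err -0.002 tilt [ 0.     0.002 -1.   ] F [-11.1  -2.3  13.6] open 0.659 j [-0.14  0.55  1.7  -0.    0.9   1.31]
b [-22.1 -27.2] -0.028 [0.038 0.026] 7189
y [-25. -57.] -0.03 [0.032 0.025] 5862
```

View pics/w4.png

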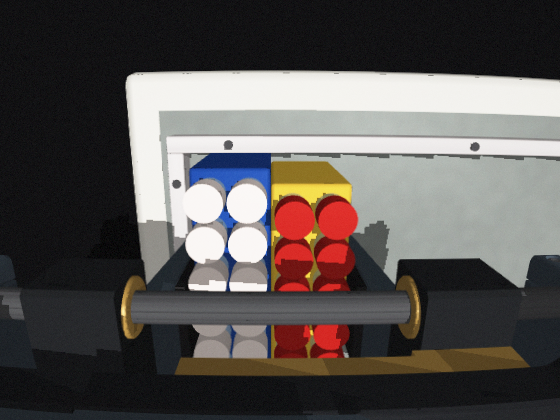

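Blue's top front edge at (230,153) is at the fence, while yellow's at (312,163) is still about 4 mm short. I'm easing the grip so blue can slip in the jaw, and pushing on.

>>> drive_tool(claw=[-1, -1, -1, -1, -1, -1, -1], slide=[[0, 0, 0], [0, -1, 0], [0, -1, 0], [0, -1, 0], [0, -1, 0], [0, -1, 0], [0, 0, 0]], turn=[0, 0, 0, 0, 0, 0, 0], grip_force=12)

```text
t: 11.9
eef_pos: [0.544, -0.0181, 0.0947]
ee_rot: [2.343, -2.088, -0.004]
ft_force: [-10.6, -4.3, 4.3]
opening: 0.657
```

```bash
cat >> m.py <<'E'
def fronts(c):
    "front top edge: rays at z=.12 of foremost colour pixels per column, corner frame (mm)"
    hsv=cv2.cvtColor(c["image"],cv2.COLOR_RGB2HSV).astype(int); H,S,V=hsv[...,0],hsv[...,1],hsv[...,2]
    for k,m in [("b",(H>100)&(H<130)&(S>120)&(V>50)),("y",(H>18)&(H<32)&(S>120)&(V>60))]:
        u=[(x,np.argmax(m[:,x])) for x in range(150,400) if m[:300,x].sum()>4]
        P=np.array([rel(p) for p in cast(c,np.float64(u)-[0,.5],.12)])
        e=P[np.abs(P[:,0]-np.median(P[:,0]))<4]
        s=np.polyfit(e[:,1],e[:,0],1); print(k,"front x",np.median(e[:,0]),"y",e[:,1].min(),e[:,1].max(),"slope",s[0].round(3))
E
python3 -c "
from m import *
stat()
c=ctrl.camera('wrist'); fronts(c)
for k in 'by':
    r=caps(c,k)
    if r: print(k,rel(r[0]),round(r[1]-Yw,3),r[2].round(3),r[3])
"
```

```text
t 11.9 rel [-51.6 -41. ] z 94.7 toolx yaw err -0.002 tilt [-0.     0.004 -1.   ] F [-11.   -3.    4.3] open 0.657 j [-0.14  0.55  1.69 -0.    0.91  1.31]
b front x 5.6 y -42.0 -16.0 slope -0.077
y front x 4.5 y -66.2 -42.3 slope 0.073
b [-19.6 -27.2] -0.009 [0.033 0.025] 6395
y [-21. -57.] -0.008 [0.03  0.025] 5680
```

>>> drive_tool(claw=[-1, -1, -1, -1, -1], slide=[[0, -1, 0], [0, -1, 0], [0, -1, 0], [0, -1, 0], [0, 0, 0]], turn=[0, 0, 0, 0, 0])

```text
t: 12.58
eef_pos: [0.5478, -0.0177, 0.0945]
ee_rot: [2.343, -2.088, -0.005]
ft_force: [-10.1, -5.2, 2.4]
opening: 0.653
```

```bash
python3 -c "
from m import *
stat()
c=ctrl.camera('wrist'); fronts(c)
for k in 'by':
    r=caps(c,k)
    if r: print(k,rel(r[0]),round(r[1]-Yw,3),r[2].round(3),r[3])
save('w5',c['image'])"
```

```text
t 12.57 rel [-47.8 -41. ] z 94.5 toolx yaw err -0.002 tilt [-0.     0.004 -1.   ] F [-10.7  -3.9   2.4] open 0.653 j [-0.14  0.56  1.68 -0.    0.91  1.32]
b front x 6.5 y -42.0 -16.6 slope -0.065
y front x 6.5 y -67.3 -42.3 slope 0.06
b [-17.1 -27.2] -0.005 [0.029 0.025] 5792
y [-17.5 -57. ] -0.005 [0.029 0.025] 5550
```

View pics/w5.png

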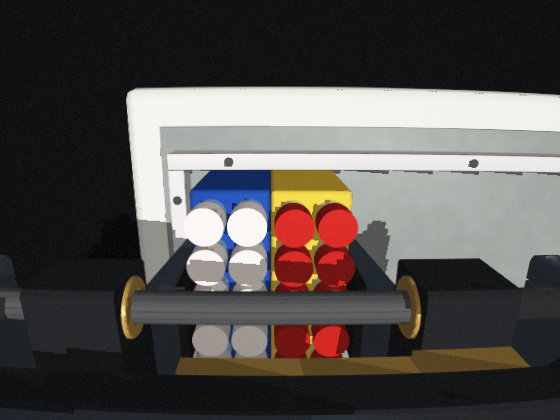

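Both front edges are on the rear fence, level at row 170. Now I slide left along the fence onto the left one.

>>> drive_tool(claw=[-1, -1, -1, -1, -1, -1, -1, -1], slide=[[-2, 0, 0], [-2, 0, 0], [-2, 0, 0], [-2, 0, 0], [-1.5, 0, 0], [-1, 0, 0], [-1, 0, 0], [0, 0, 0]], turn=[0, 0, 0, 0, 0, 0, 0, 0])

```text
t: 13.62
eef_pos: [0.5465, -0.0063, 0.0946]
ee_rot: [2.343, -2.088, -0.004]
ft_force: [-10.0, -4.6, 3.0]
opening: 0.659
```

```bash
python3 -c "
from m import *
stat()
c=ctrl.camera('wrist'); fronts(c)
for k in 'by':
    r=caps(c,k)
    if r: print(k,rel(r[0]),round(r[1]-Yw,3),r[2].round(3),r[3])
"
```

```text
t 13.62 rel [-47.8 -29.5] z 94.6 toolx yaw err -0.002 tilt [-0.     0.004 -1.   ] F [-10.5  -3.4   3. ] open 0.659 j [-0.12  0.56  1.68 -0.    0.91  1.34]
b front x 6.6 y -30.6 -5.6 slope -0.061
y front x 6.5 y -55.9 -30.9 slope 0.059
b [-17.1 -15.9] 0.022 [0.03  0.025] 5788
y [-17.4 -45.7] -0.004 [0.029 0.025] 5471
```

>>> drive_tool(claw=[-1, -1, -1, -1], slide=[[-1, 0, 0], [-1, 0, 0], [-1, 0, 0], [0, 0, 0]], turn=[0, 0, 0, 0])

```text
t: 14.18
eef_pos: [0.5468, -0.0052, 0.0948]
ee_rot: [2.342, -2.087, -0.0]
ft_force: [-8.4, -23.3, 0.8]
opening: 0.659
```

```bash
python3 -c "
from m import *
stat()"
```

```text
t 14.18 rel [-47.4 -28.5] z 94.8 toolx yaw err -0.002 tilt [ 0.003  0.003 -1.   ] F [-11.  -22.2   0.8] open 0.659 j [-0.12  0.56  1.68 -0.    0.91  1.34]
```

>>> drive_tool(claw=[-1, -1, -1, -1, -1, -1, -1], slide=[[0, 0, 0], [0, 0, 0], [0, -1, 0], [0, -1, 0], [-1, -1, 0], [0, 0, 0], [0, 0, 0]], turn=[0, 0, 0, 0, 0, 0, 0], grip_force=22)

```text
t: 15.05
eef_pos: [0.5487, -0.0048, 0.0946]
ee_rot: [2.341, -2.085, -0.001]
ft_force: [-15.2, -35.1, 2.4]
opening: 0.658
```

```bash
python3 -c "
from m import *
stat()
s=ctrl.camera('scene')
c=ctrl.camera('wrist'); fronts(c)
for cc in (s,c):
  for k in 'by':
    r=caps(cc,k)
    if r: print(k,rel(r[0]),round(r[1]-Yw,3),r[2].round(3),r[3])
a=cv2.resize(s['image'][180:295,190:320],(520,460),interpolation=cv2.INTER_CUBIC); b=cv2.resize(c['image'][60:270,90:420],(280,460) if 0 else (520,331)) 
save('fin',a); save('finw',cv2.resize(c['image'][60:280,100:400],None,fx=2.5,fy=2.5))"
```

```text
t 15.05 rel [-45.5 -28.3] z 94.6 toolx yaw err -0.002 tilt [ 0.004  0.006 -1.   ] F [-19.2 -33.1   2.4] open 0.658 j [-0.11  0.56  1.67 -0.01  0.91  1.34]
b front x 7.1 y -29.2 -4.2 slope -0.067
y front x 7.1 y -54.7 -29.9 slope 0.059
b [-21.5 -13.9] -0.063 [0.047 0.024] 106
y [-21.7 -43.8] 0.008 [0.046 0.022] 91
b [-15.8 -14.3] -0.166 [0.028 0.026] 5348
y [-16.  -44.1] 0.126 [0.028 0.025] 5147
```

View pics/fin.png

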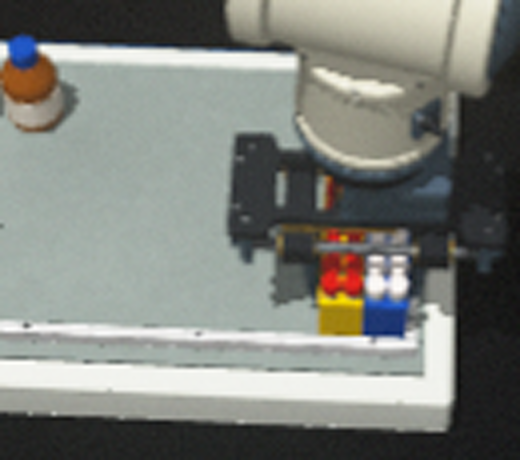

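View pics/finw.png

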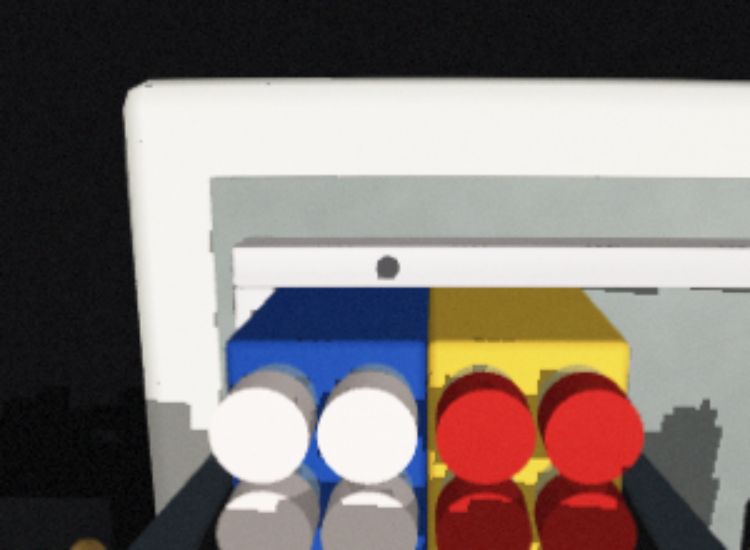

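>>> drive_tool(claw=[-1, -1, -1, -1, -1, -1, -1, -1], slide=[[0, 0, 0], [0, 0, 0], [0, 0, 0], [0, 0, 0], [0, 0, 0], [0, 0, 0], [0, 0, 0], [0, 0, 0]], turn=[0, 0, 0, 0, 0, 0, 0, 0])

```text
t: 16.15
eef_pos: [0.5486, -0.0048, 0.0945]
ee_rot: [2.341, -2.085, -0.001]
ft_force: [-15.1, -33.8, 2.7]
opening: 0.659
```

```bash
python3 -c "
from m import *
stat(); print(ctrl.observe()['moment'])
c=ctrl.camera('wrist'); fronts(c)"
```

```text
t 16.15 rel [-45.5 -28.3] z 94.5 toolx yaw err -0.002 tilt [ 0.004  0.006 -1.   ] F [-19.  -31.9   2.7] open 0.659 j [-0.11  0.56  1.67 -0.01  0.91  1.34]
[-6.50792469  2.45752423 -0.38336625]
b front x 7.1 y -29.2 -4.2 slope -0.066
y front x 7.1 y -54.7 -29.9 slope 0.059
```

The hold is steady. The small Mz of -0.38 N·m puts the left fence's reaction about 12 mm from the TCP, well inside the rack's face. That fits full-face contact, so I'm handing in.

```bash
python3 -c "
from m import *
ctrl.job_done()"
```

```text
the job is handed in; nothing more can be done
```

The blue and yellow racks stand flush side by side and are pressed into the far-left corner, still held by the gripper. I handed the job in at about 16 s of the 54 s allowed.

I nudged yellow left with the closed fingers, gripped both racks together and slid the pair onto the rear fence. Yellow trailed blue by about 4 mm, so I kept pushing until both were home, then slid the pair left onto the left fence.

**Last checks:**
- **Hold:** the gripper pushes with about 19 N to the rear and 32 N to the left, steady over the last second.
- **Flush:** the jaws are 60 mm apart, the width of two racks, and both front edges are level in the wrist view.
- **Position:** rack centres are about 14 mm and 44 mm from the left fence, against nominal 15 mm and 45 mm.

**Checks that disagreed:**
- **Rear fence:** the front edges computed as 7 mm past the fence plane. I put this down to calibration and my corner estimate, because the picture and the contact force both show the racks on the fence.
- **Rack angles:** the last angle readings from the caps were unusable because the gripper hid most of them.
- **Left fence:** I judged full contact from the side force and small turning moment, not from a clear view.
- **Bystanders:** I did not re-measure them. Nothing I saw suggested any had been touched.

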